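# Flip the reorder flag of the empty parts bin

### The arm

A 6-joint arm with a two-finger parallel gripper is mounted at the origin on the work surface. World frame = base frame: x ahead of the robot, y to its left, z up, the work surface at z = 0. Lengths are in m, angles in rad, forces in N, time in s.
With the tool pointing down it reaches from about 0.3 to 0.775 m from the base axis. Payload 14.6 kg.
Tool frame: the origin (TCP) lies on the mounting face of the last link; the fingertips stand 199 mm ahead of it and the grasp point (between the pads) lies 180 mm ahead of it; z points along the fingers, y is the line along which they close (so a half turn about z gives the same grasp; the last joint's range is limited). The gripper opens to 94 mm and grips with 3 to 60 N. Pads are 16 mm wide; open, the fingers measure 119 mm over their backs; the gripper's body (75 mm by 177 mm) begins 78 mm behind the grasp point.
Start: joints at [1.069, 0.3, 1.521, -0, 1.321, -0.067], TCP at [0.232, 0.499, 0.405] pointing down, gripper open.
Joint ranges: [-3.03, 3.03], [-0.79, 2.21], [0.23, 2.52], [-1.04, 4.18], [0, 3.07], [-2.55, 2.55]. Speed limits (rad/s): [2.22, 2.22, 2.57, 3.14, 3.14, 3.14].

### API

Orientations are given as [roll, pitch, yaw] about the fixed x, y, z axes, in that order (R = Rz(yaw) Ry(pitch) Rx(roll)).
In Python, from station import get_obs, camera, hand_in gives the robot as it stands.
- The arm moves only by the tool apply_moves, never from a script. Its argument "increments" is a list of rows, each an object of numbers: "tx", "ty", "tz": the shift along the tool's x, y, z as a fraction of full scale; "ax", "ay", "az": the turn, a rotation vector about the tool's x, y, z as a fraction of full scale. In form: [{"tx": .., "ty": .., "tz": .., "ax": .., "ay": .., "az": ..}, ...]. A call has 1 to 12 rows; each row shifts and turns the commanded pose from where the row before left it, along the tool's axes as they then stand; what a row does not reach is not made up. Full scale, the value 1, is 30 mm for a shift and 5 degrees for a turn. A row lasts 1/8 s, in which the tool goes at most 62.5 mm and 10.7 degrees, less where a joint would pass 70% of its speed; a pose out of reach is approached as far as the arm can. A call with a number of a shift or a turn outside -1 to 1 is refused whole. A call with a gripper value outside its range is refused whole. "jaw" is the closure, from 0 (fully open) to 1 (shut), set as the call begins (left out, the last holds). The fingers move at their own pace and stop on an object; "force" is the grip in N (left out, the last holds). Time passes only in rows, so rows that do not move let the fingers close. It gives the time, the measured TCP pose, the force, the opening and the grip force at its end, in the units of the state.
- get_obs(): the state, without advancing time (a new reading comes with each control period).
- camera(name): name is "scene" or "side" or "wrist"; returns a dict with "pixels" (480x640x3 uint8, red, green, blue), "camera_matrix" (3x3 intrinsics, pixels), "dist" ([k1, k2, p1, p2, k3] as OpenCV has them; the pictures are not rectified), "R" (3x3) and "t" (3): a world point X has camera coordinates R X + t; the wrist camera has in their place "T_tool_cam" (4x4, takes a point from camera to tool coordinates, whose origin is the TCP and whose axes are the flange's). Camera axes: x right, y down, z forward; pixel columns grow to the right and rows downward; lengths in m; the calibration is good to about 2 mm. A picture is of the moment at which its call begins: read the wrist's pose just before it. There is no depth.
- hand_in(): hands the job in; it is judged then, once.
The state is a dict: "time_s": time; "qpos": joint angles; "joint_vel": joint speeds; "tau": joint torques, N m; "ee_pos": TCP position; "eef_rot": TCP orientation; "force": force on the tool from outside, world axes, zero at the start; "moment": the same for the moment, N m; "grip_width": finger opening in m; "grip_force": force on a finger pad.
Only numpy, scipy, OpenCV 4.12 (cv2) and the standard library are available. Lean on these libraries where they do the work, as an engineer would, in place of code of your own. Each camera call takes 0.05 s, during which the arm holds its last target. There are 200 camera calls.

### The job

One of the three green bins on the rack has run empty: with a fingertip, push the hinged steel flag above that bin right over its pin to the side away from the bins, as far as it will go, so that its white card shows, and leave it there. Only push it lightly, never pinch it; leave the other two flags, the parts in the bins and everything on the bench as they are.

Things in the scene. Friction and masses are not known exactly. Their poses are not given: they have to be found in the camera images.
- rack: blue louvred steel bin rack, fixed: a thin upright panel 526 mm long (y) with its top at 164 mm, its two feet reaching 100 mm behind it. Origin on the bench under the middle of the panel; -x is its front (bin side, towards the robot), +x its rear, z up. Three bin places lie 165 mm apart along its y
- bin_out: the EMPTY bin: green open-fronted picking bin hung on the rack's front, fixed, 105 mm wide (y), from 14 to 164 mm in front of the panel; rim 93 mm above the bench at the rear, 54 mm at the front. Carries its own hinge bracket and flag on top of the rack. Origin on the bench under the panel, axes as the rack's. Its place among the three varies
- flag_out (a joint): hinge angle (rad) of the steel flag of the empty bin: 0 = stowed, sloping 45 deg up from the pin towards the front (bare face up), 0.79 = upright, 3.14 = hanging over the rear, 45 deg down from the pin, white card face up. Firm stops at 0 and 3.14; starts between 0 and 0.25. Stiff hinge: the flag stays at any angle it is left at; about 1 N at its edge turns it
- hinge_out (a point): middle of the hinge pin of the flag of the empty bin, 185 mm above the bench, straight above the panel; the pin runs along the bin's y, parallel to the panel. The bracket's two cheeks, 86 mm apart over all and 16 mm deep, reach 7 mm above the pin
- flag_out_edge (a point): middle of the free edge of the flag of the empty bin; turns with it. Flag: flat steel plate 3 mm thick (6 mm bead along the free edge), 70 mm wide along the pin, reaching 68 mm out from the pin. At the start the edge is about 48 mm in front of the pin and 48 mm above it, and the card is on the face towards the robot, underneath
- bin_pumps: the bin that holds two pumps: green open-fronted picking bin hung on the rack's front, fixed, 105 mm wide (y), from 14 to 164 mm in front of the panel; rim 93 mm above the bench at the rear, 54 mm at the front. Carries its own hinge bracket and flag on top of the rack. Origin on the bench under the panel, axes as the rack's. Its place among the three varies
- flag_pumps (a joint): hinge angle (rad) of the steel flag of the pump bin: 0 = stowed, sloping 45 deg up from the pin towards the front (bare face up), 0.79 = upright, 3.14 = hanging over the rear, 45 deg down from the pin, white card face up. Firm stops at 0 and 3.14; starts between 0 and 0.25. Stiff hinge: the flag stays at any angle it is left at; about 1 N at its edge turns it
- hinge_pumps (a point): middle of the hinge pin of the flag of the pump bin, 185 mm above the bench, straight above the panel; the pin runs along the bin's y, parallel to the panel. The bracket's two cheeks, 86 mm apart over all and 16 mm deep, reach 7 mm above the pin
- flag_pumps_edge (a point): middle of the free edge of the flag of the pump bin; turns with it. Flag: flat steel plate 3 mm thick (6 mm bead along the free edge), 70 mm wide along the pin, reaching 68 mm out from the pin. At the start the edge is about 48 mm in front of the pin and 48 mm above it, and the card is on the face towards the robot, underneath
- bin_valves: the bin that holds one valve: green open-fronted picking bin hung on the rack's front, fixed, 105 mm wide (y), from 14 to 164 mm in front of the panel; rim 93 mm above the bench at the rear, 54 mm at the front. Carries its own hinge bracket and flag on top of the rack. Origin on the bench under the panel, axes as the rack's. Its place among the three varies
- flag_valves (a joint): hinge angle (rad) of the steel flag of the valve bin: 0 = stowed, sloping 45 deg up from the pin towards the front (bare face up), 0.79 = upright, 3.14 = hanging over the rear, 45 deg down from the pin, white card face up. Firm stops at 0 and 3.14; starts between 0 and 0.25. Stiff hinge: the flag stays at any angle it is left at; about 1 N at its edge turns it
- hinge_valves (a point): middle of the hinge pin of the flag of the valve bin, 185 mm above the bench, straight above the panel; the pin runs along the bin's y, parallel to the panel. The bracket's two cheeks, 86 mm apart over all and 16 mm deep, reach 7 mm above the pin
- flag_valves_edge (a point): middle of the free edge of the flag of the valve bin; turns with it. Flag: flat steel plate 3 mm thick (6 mm bead along the free edge), 70 mm wide along the pin, reaching 68 mm out from the pin. At the start the edge is about 48 mm in front of the pin and 48 mm above it, and the card is on the face towards the robot, underneath
- pump_a_c (a point): one of two small electric pumps lying in bin_pumps, about 85 x 34 x 42 mm; point at its middle
- pump_b_c (a point): the other pump in bin_pumps; point at its middle
- valve_a_c (a point): the last solenoid valve in bin_valves, brass body under a black coil, about 66 x 30 x 49 mm; point at its middle
- valve_old_c (a point): a used solenoid valve standing on the bench behind the rack, same size; point at its middle
- oiler: orange oil bottle, 38 mm across, 95 mm tall, standing on the bench between two bins; origin under its base
- beaker: white plastic beaker, 84 mm across, 100 mm tall, on the bench behind the rack; origin under its base
- sprayer: white spray bottle, 84 mm across, 222 mm tall, on the bench beyond one end of the rack; origin under its base
- jar: clear jar with black cap, 60 mm across, 70 mm tall, beyond the other end of the rack; origin under its base
- screwdriver: screwdriver 190 mm long lying on the bench between two bins; origin on its underside
- wrench: wrench 150 mm long lying on the bench behind the rack; origin on its underside

How it is judged:
At the end, for the whole second after the job is handed in: The empty bin's flag rests on or within 0.15 rad of its rear stop (joint above 2.99 rad) and is at rest; the edges of the other two flags are within 15 mm of where they began (value of joint flag_out above 2.99 rad and velocity of joint flag_out between -0.1 and 0.1 rad/s and distance of each of flag_pumps_edge, flag_valves_edge from where it was at the start of the episode below 0.015 m); the robot touches nothing.
It fails at once if the flag of another bin is moved by more than 15 mm at its edge (distance of any of flag_pumps_edge, flag_valves_edge from where it was at the start of the episode above 0.015 m).
It fails at once if a part in a bin, or the old valve, is moved or lifted by more than 20 mm (distance of any of pump_a_c, pump_b_c, valve_a_c, valve_old_c from where it was at the start of the episode above 0.02 m).
It fails at once if a thing on the bench is moved or lifted by more than 20 mm (distance of any of oiler, beaker, sprayer, jar, screwdriver, wrench from where it was at the start of the episode above 0.02 m).
It fails at once if the flag or its bin is pinched or pressed with more than 28 N by the fingers (contact force between the fingers and bin_out above 28 N).
It also fails if it takes over 40 s, if anything falls off the work surface, if the arm or the gripper's body presses on something with over 40 N, if the wrist force passes 120 N, or if a joint passes its speed limit or range.

## Working session

There is one attempt and no reset: what is moved stays moved. The work goes in short steps, Python scripts to look and compute and a tool call to move; the robot and the scene stay as the last step left them, time stands still between calls to the robot, and variables do not carry over. Pictures are saved under pics/ and viewed, at most 10 in all, crops included, and the job is handed in when it is done.

Besides the shell and the picture viewer there is one more tool, called after "Call:" as name(argument=value, ...), one argument or row to a line, values as JSON. apply_moves: Moves the arm, as the interface text tells. Its arguments: {"type":"object","properties":{"increments":{"type":"array"},"jaw":{"type":"number"},"force":{"type":"number"}},"required":["increments"]}

```bash
mkdir -p pics; python3 - <<'E'
from station import get_obs, camera
import cv2
o=get_obs();print(o['time_s'],o['ee_pos'],o['eef_rot'],o['force'])
for n in ('scene','side'):
    c=camera(n);cv2.imwrite(f'pics/{n}0.png',c['pixels'][...,::-1]);print(n,(-c['R'].T@c['t']).round(3),c['R'].round(2).tolist())
E
```

```text
0.0 [0.2316552  0.49881038 0.40407972] [-3.14044974e+00 -8.72047950e-05  2.70680360e+00] [ 0.15483044 -1.0494437  -0.71170588]
scene [1.015 0.543 1.144] [[-0.8, 0.61, 0.02], [0.49, 0.66, -0.57], [-0.35, -0.44, -0.82]]
side [ 0.56  -0.699  0.844] [[1.0, -0.05, 0.01], [-0.03, -0.68, -0.73], [0.05, 0.73, -0.68]]
```

View pics/scene0.png

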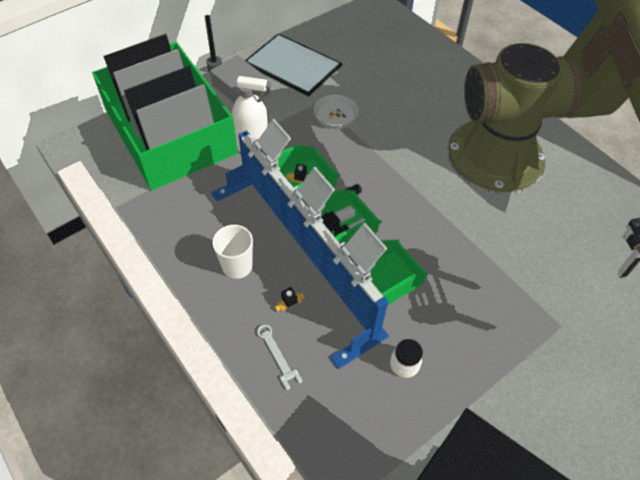

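View pics/side0.png

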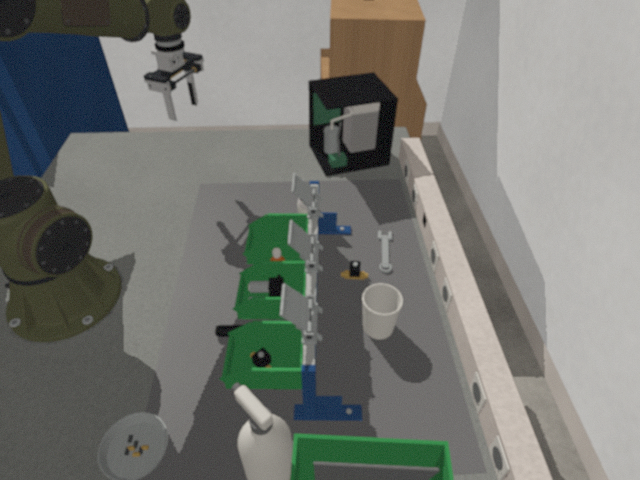

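The valve is in the near bin and the pumps are in the middle one. The far bin (+y, left of the robot) looks empty, with its flag at side (300,190) and scene (365,245). I'll zoom in to confirm this and to get the corners.

```bash
python3 - <<'E'
import cv2,numpy as np
a=cv2.imread('pics/scene0.png')[205:325,310:440];b=cv2.imread('pics/side0.png')[165:285,235:345]
f=lambda i:cv2.resize(i,None,fx=5,fy=5,interpolation=cv2.INTER_CUBIC)
cv2.imwrite('pics/c1.png',f(a));cv2.imwrite('pics/c2.png',f(b))
E
```

```text
(no output)
```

View pics/c1.png

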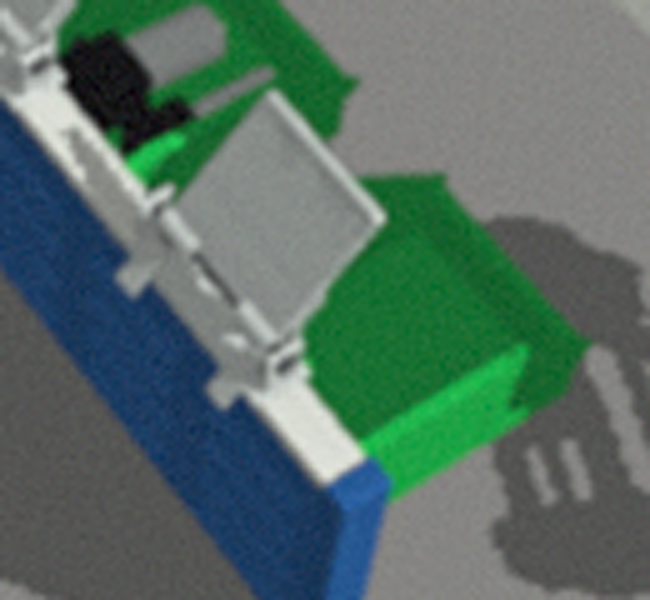

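View pics/c2.png

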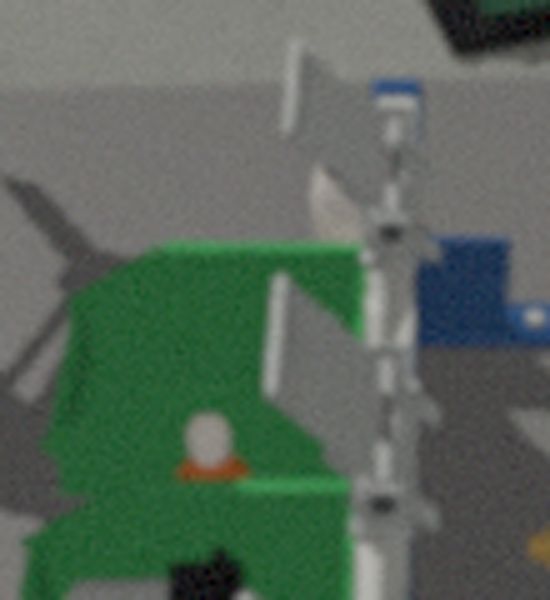

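The far bin is empty: nothing shows in it from either view. The flag's free edge runs (364,224)–(386.6,248.6) in scene and (294.4,173)–(292.4,191) in side. The rear top line of the panel runs through scene (310,226)–(376,303).

```bash
cat > h.py <<'E'
from station import get_obs, camera
import cv2,numpy as np
C={n:camera(n) for n in ('scene','side')}
def ray(n,p):
    c=C[n];q=cv2.undistortPoints(np.array([[p]],float),c['camera_matrix'],c['dist'])[0,0]
    d=c['R'].T@[*q,1.];return -c['R'].T@c['t'],d/np.linalg.norm(d)
def tri(a,b):
    (o,d),(p,e)=ray('scene',a),ray('side',b)
    s=np.linalg.lstsq(np.c_[d,-e],p-o,rcond=None)[0];A=o+s[0]*d;B=p+s[1]*e
    return ((A+B)/2).round(4),round(np.linalg.norm(A-B),4)
def plane(n,p,z):
    o,d=ray(n,p);return (o+d*(z-o[2])/d[2]).round(4)
E
python3 - <<'E'
from h import *
print('edge -y',tri((364,224),(292.4,191)));print('edge +y',tri((386.6,248.6),(294.4,173)))
print('top',[plane('scene',p,.164) for p in((310,226),(376,303),(243,133))])
print('cheeks -y',plane('scene',(341,244),.192),plane('side',(314,211),.192),'+y',plane('scene',(367.5,275.5),.192))
E
```

```text
edge -y (array([0.5416, 0.084 , 0.2339]), np.float64(0.0003))
edge +y (array([0.5453, 0.1513, 0.2342]), np.float64(0.0029))
top [array([ 0.5957, -0.0126,  0.164 ]), array([0.6025, 0.2009, 0.164 ]), array([ 0.5625, -0.3104,  0.164 ])]
cheeks -y [0.5853 0.0727 0.192 ] [0.588  0.0636 0.192 ] +y [0.5896 0.1572 0.192 ]
```

The checks hold: the edge is 67 mm long at z 0.234, and the hinge is at about (0.590, 0.117) with the rack yawed about −2.3°. I'll close the jaw, square the tool to the rack and move in front of the flag.

Call:
apply_moves(
  increments=[
    {"az": -0.9,"tz": -0.4},
    {"az": -0.9,"tz": -0.4},
    {"az": -0.9,"tz": -0.4},
    {"az": -0.9,"tz": -0.4},
    {"az": -0.9,"tz": -0.4},
    {"tx": -0.69,"ty": -0.88},
    {"tx": -0.69,"ty": -0.88},
    {"tx": -0.69,"ty": -0.88},
    {"tx": -0.69,"ty": -0.88},
    {"tx": -0.69,"ty": -0.88},
    {"tx": -0.69,"ty": -0.88},
    {"tx": -0.69,"ty": -0.88},
  ],
  jaw=1,
  force=10,
)

```text
schema error: expected keys tx, ty, tz, ax, ay, az
```

Call:
apply_moves(
  increments=[
    {"tx": 0,"ty": 0,"tz": -0.4,"ax": 0,"ay": 0,"az": -0.9},
    {"tx": 0,"ty": 0,"tz": -0.4,"ax": 0,"ay": 0,"az": -0.9},
    {"tx": 0,"ty": 0,"tz": -0.4,"ax": 0,"ay": 0,"az": -0.9},
    {"tx": 0,"ty": 0,"tz": -0.4,"ax": 0,"ay": 0,"az": -0.9},
    {"tx": 0,"ty": 0,"tz": -0.4,"ax": 0,"ay": 0,"az": -0.9},
    {"tx": -0.69,"ty": -0.88,"tz": 0,"ax": 0,"ay": 0,"az": 0},
    {"tx": -0.69,"ty": -0.88,"tz": 0,"ax": 0,"ay": 0,"az": 0},
    {"tx": -0.69,"ty": -0.88,"tz": 0,"ax": 0,"ay": 0,"az": 0},
    {"tx": -0.69,"ty": -0.88,"tz": 0,"ax": 0,"ay": 0,"az": 0},
    {"tx": -0.69,"ty": -0.88,"tz": 0,"ax": 0,"ay": 0,"az": 0},
    {"tx": -0.69,"ty": -0.88,"tz": 0,"ax": 0,"ay": 0,"az": 0},
    {"tx": -0.69,"ty": -0.88,"tz": 0,"ax": 0,"ay": 0,"az": 0},
  ],
  jaw=1,
  force=10,
)

```text
time_s: 1.7
ee_pos: [0.3692, 0.3071, 0.4646]
eef_rot: [-3.142, -0.0, 3.1]
force: [-0.7, -0.1, -0.6]
grip_width: 0.0008
grip_force: 0.0
```

Call:
apply_moves(
  increments=[
    {"tx": -0.68,"ty": -0.86,"tz": 0,"ax": 0,"ay": 0,"az": 0},
    {"tx": -0.68,"ty": -0.86,"tz": 0,"ax": 0,"ay": 0,"az": 0},
    {"tx": -0.68,"ty": -0.86,"tz": 0,"ax": 0,"ay": 0,"az": 0},
    {"tx": -0.68,"ty": -0.86,"tz": 0,"ax": 0,"ay": 0,"az": 0},
    {"tx": -0.68,"ty": -0.86,"tz": 0,"ax": 0,"ay": 0,"az": 0},
    {"tx": -0.68,"ty": -0.86,"tz": 0,"ax": 0,"ay": 0,"az": 0},
    {"tx": -0.68,"ty": -0.86,"tz": 0,"ax": 0,"ay": 0,"az": 0},
    {"tx": 0,"ty": 0,"tz": 0.5,"ax": 0,"ay": 0,"az": 0},
    {"tx": 0,"ty": 0,"tz": 0.5,"ax": 0,"ay": 0,"az": 0},
    {"tx": 0,"ty": 0,"tz": 0.5,"ax": 0,"ay": 0,"az": 0},
    {"tx": 0,"ty": 0,"tz": 0,"ax": 0,"ay": 0,"az": 0},
  ],
)

```text
time_s: 3.08
ee_pos: [0.5034, 0.1222, 0.4184]
eef_rot: [-3.141, -0.002, 3.1]
force: [-0.0, -0.2, 0.8]
grip_width: 0.0007
grip_force: 0.0
```

```bash
python3 - <<'E'
from h import *
print(get_obs()['ee_pos'])
a=C['scene']['pixels'][150:330,270:450,::-1];b=C['side']['pixels'][100:280,220:400,::-1]
cv2.imwrite('pics/m1.png',cv2.resize(np.hstack([a,b]),None,fx=2.2,fy=2.2,interpolation=cv2.INTER_CUBIC))
E
```

```text
[0.50362797 0.12200382 0.4198633 ]
```

View pics/m1.png

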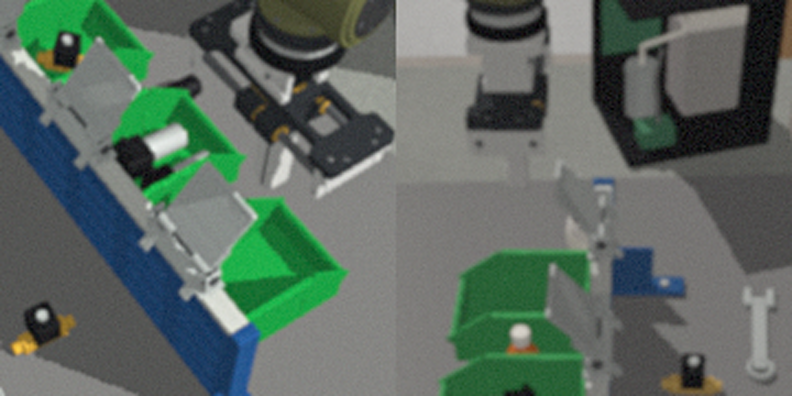

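The closed fingertip is in front of the flag: side crop (517,165) against the flag edge at about (560,175). Lane and height are right, so I'll start pushing.

Call:
apply_moves(
  increments=[
    {"tx": -0.26,"ty": 0,"tz": -0.03,"ax": 0,"ay": 0,"az": 0},
    {"tx": -0.26,"ty": 0,"tz": -0.03,"ax": 0,"ay": 0,"az": 0},
    {"tx": -0.26,"ty": 0,"tz": -0.03,"ax": 0,"ay": 0,"az": 0},
    {"tx": -0.26,"ty": 0,"tz": -0.03,"ax": 0,"ay": 0,"az": 0},
    {"tx": -0.26,"ty": 0,"tz": -0.03,"ax": 0,"ay": 0,"az": 0},
    {"tx": -0.26,"ty": 0,"tz": -0.04,"ax": 0,"ay": 0,"az": 0},
    {"tx": -0.26,"ty": 0,"tz": -0.04,"ax": 0,"ay": 0,"az": 0},
    {"tx": -0.26,"ty": 0,"tz": -0.04,"ax": 0,"ay": 0,"az": 0},
    {"tx": -0.26,"ty": 0,"tz": -0.04,"ax": 0,"ay": 0,"az": 0},
    {"tx": -0.26,"ty": 0,"tz": -0.04,"ax": 0,"ay": 0,"az": 0},
  ],
)

```text
time_s: 4.42
ee_pos: [0.5822, 0.1183, 0.4301]
eef_rot: [-3.142, -0.0, 3.099]
force: [-0.8, -1.4, -0.1]
grip_width: 0.0003
grip_force: 0.4
```

Call:
apply_moves(
  increments=[
    {"tx": -0.28,"ty": 0,"tz": 0.03,"ax": 0,"ay": 0,"az": 0},
    {"tx": -0.28,"ty": 0,"tz": 0.03,"ax": 0,"ay": 0,"az": 0},
    {"tx": -0.28,"ty": 0,"tz": 0.04,"ax": 0,"ay": 0,"az": 0},
    {"tx": -0.2,"ty": 0,"tz": 0.2,"ax": 0,"ay": 0,"az": 0},
    {"tx": -0.2,"ty": 0,"tz": 0.2,"ax": 0,"ay": 0,"az": 0},
    {"tx": -0.2,"ty": 0,"tz": 0.2,"ax": 0,"ay": 0,"az": 0},
    {"tx": -0.1,"ty": 0,"tz": 0.28,"ax": 0,"ay": 0,"az": 0},
    {"tx": -0.1,"ty": 0,"tz": 0.28,"ax": 0,"ay": 0,"az": 0},
    {"tx": -0.1,"ty": 0,"tz": 0.28,"ax": 0,"ay": 0,"az": 0},
    {"tx": 0,"ty": 0,"tz": 0.2,"ax": 0,"ay": 0,"az": 0},
    {"tx": 0,"ty": 0,"tz": 0.2,"ax": 0,"ay": 0,"az": 0},
  ],
)

```text
time_s: 5.8
ee_pos: [0.6338, 0.1162, 0.3716]
eef_rot: [3.142, 0.0, 3.1]
force: [-0.1, 0.3, -0.5]
grip_width: 0.0003
grip_force: 0.2
```

```bash
python3 - <<'E'
from h import *
print(get_obs()['ee_pos'],get_obs()['force'])
a=C['scene']['pixels'][150:330,270:450,::-1];b=C['side']['pixels'][100:280,220:400,::-1]
cv2.imwrite('pics/m2.png',cv2.resize(np.hstack([a,b]),None,fx=2.2,fy=2.2,interpolation=cv2.INTER_CUBIC))
E
```

```text
[0.63373777 0.11616727 0.37124651] [ 0.24195235 -0.54398544  0.27302201]
```

View pics/m2.png

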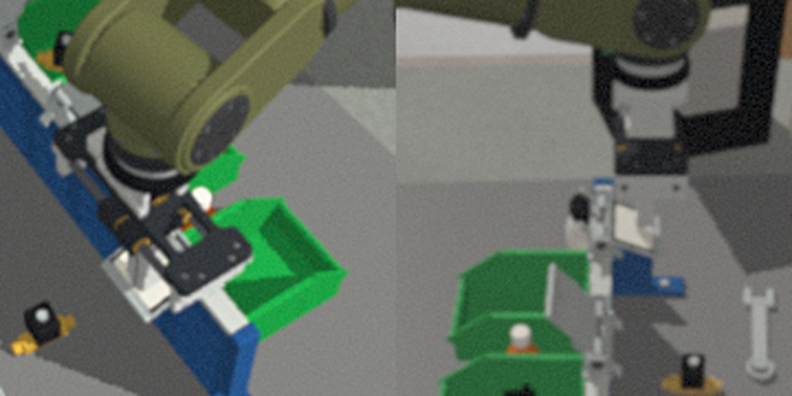

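The flag has gone over, with its white card facing up at side crop (632,225), and it is about two thirds of the way down. I'll creep down onto the stop.

Call:
apply_moves(
  increments=[
    {"tx": 0,"ty": 0,"tz": 0.12,"ax": 0,"ay": 0,"az": 0},
    {"tx": 0,"ty": 0,"tz": 0.12,"ax": 0,"ay": 0,"az": 0},
    {"tx": 0,"ty": 0,"tz": 0.12,"ax": 0,"ay": 0,"az": 0},
    {"tx": 0,"ty": 0,"tz": 0.12,"ax": 0,"ay": 0,"az": 0},
    {"tx": 0,"ty": 0,"tz": 0.1,"ax": 0,"ay": 0,"az": 0},
    {"tx": 0,"ty": 0,"tz": 0,"ax": 0,"ay": 0,"az": 0},
  ],
)

```text
time_s: 6.65
ee_pos: [0.6338, 0.1162, 0.3543]
eef_rot: [-3.142, -0.0, 3.099]
force: [-0.5, 0.3, -0.4]
grip_width: 0.0003
grip_force: 0.0
```

Call:
apply_moves(
  increments=[
    {"tx": 0,"ty": 0,"tz": 0.05,"ax": 0,"ay": 0,"az": 0},
    {"tx": 0,"ty": 0,"tz": 0.05,"ax": 0,"ay": 0,"az": 0},
    {"tx": 0,"ty": 0,"tz": 0,"ax": 0,"ay": 0,"az": 0},
  ],
)

```text
time_s: 7.02
ee_pos: [0.6338, 0.1161, 0.3514]
eef_rot: [-3.142, -0.0, 3.099]
force: [-0.9, 0.1, -0.1]
grip_width: 0.0007
grip_force: 0.1
```

Call:
apply_moves(
  increments=[
    {"tx": 0,"ty": 0,"tz": 0.04,"ax": 0,"ay": 0,"az": 0},
    {"tx": 0,"ty": 0,"tz": 0.04,"ax": 0,"ay": 0,"az": 0},
    {"tx": 0,"ty": 0,"tz": 0,"ax": 0,"ay": 0,"az": 0},
  ],
)

```text
time_s: 7.4
ee_pos: [0.6338, 0.1162, 0.3493]
eef_rot: [3.142, 0.0, 3.1]
force: [0.6, 0.2, 1.4]
grip_width: 0.0005
grip_force: 0.8
```

Call:
apply_moves(
  increments=[
    {"tx": 0,"ty": 0,"tz": 0.03,"ax": 0,"ay": 0,"az": 0},
    {"tx": 0,"ty": 0,"tz": 0,"ax": 0,"ay": 0,"az": 0},
  ],
)

```text
time_s: 7.65
ee_pos: [0.6339, 0.1161, 0.3487]
eef_rot: [3.141, 0.001, 3.099]
force: [0.8, -0.3, 3.7]
grip_width: 0.0003
grip_force: 2.0
```

Call:
apply_moves(
  increments=[
    {"tx": 0,"ty": 0,"tz": 0.03,"ax": 0,"ay": 0,"az": 0},
    {"tx": 0,"ty": 0,"tz": 0,"ax": 0,"ay": 0,"az": 0},
  ],
)

```text
time_s: 7.9
ee_pos: [0.634, 0.1161, 0.3482]
eef_rot: [3.141, 0.002, 3.099]
force: [0.3, -0.1, 6.9]
grip_width: 0.0001
grip_force: 3.0
```

The force climbs to 7 N with hardly any further travel, and the tip sits 45° below the pin, so the flag is on its stop. I'll retract straight up.

Call:
apply_moves(
  increments=[
    {"tx": 0,"ty": 0,"tz": -0.1,"ax": 0,"ay": 0,"az": 0},
    {"tx": 0,"ty": 0,"tz": -0.4,"ax": 0,"ay": 0,"az": 0},
    {"tx": 0,"ty": 0,"tz": -0.8,"ax": 0,"ay": 0,"az": 0},
    {"tx": 0,"ty": 0,"tz": -0.8,"ax": 0,"ay": 0,"az": 0},
    {"tx": 0,"ty": 0,"tz": -0.8,"ax": 0,"ay": 0,"az": 0},
    {"tx": 0,"ty": 0,"tz": -0.8,"ax": 0,"ay": 0,"az": 0},
    {"tx": 0,"ty": 0,"tz": 0,"ax": 0,"ay": 0,"az": 0},
    {"tx": 0,"ty": 0,"tz": 0,"ax": 0,"ay": 0,"az": 0},
  ],
)

```text
time_s: 8.9
ee_pos: [0.6338, 0.1161, 0.4573]
eef_rot: [-3.141, -0.002, 3.099]
force: [-0.0, 0.1, 0.1]
grip_width: 0.0003
grip_force: 0.0
```

```bash
python3 - <<'E'
from h import *
print(get_obs()['ee_pos'],get_obs()['force'])
a=C['scene']['pixels'][150:330,270:450,::-1];b=C['side']['pixels'][100:280,220:400,::-1]
cv2.imwrite('pics/m3.png',cv2.resize(np.hstack([a,b]),None,fx=2.2,fy=2.2,interpolation=cv2.INTER_CUBIC))
E
```

```text
[0.63387979 0.11615497 0.45704862] [-0.10830929 -1.375517    0.6072407 ]
```

View pics/m3.png

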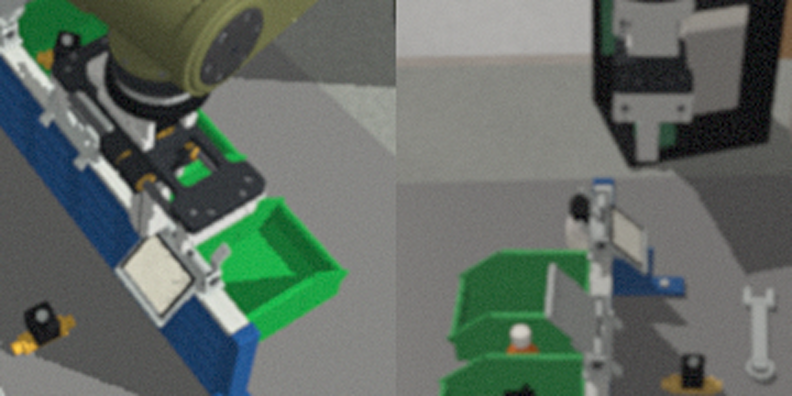

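The flag hangs over the rear with its white card up at scene crop (158,270), the fingers are clear, and the other flags haven't moved. I'll check the edge position, then hand in if it agrees.

```bash
python3 - <<'E'
from h import *
from station import hand_in
m=(tri((323.6,272.7),(220+(622-396)/2.2+20,100+268/2.2)),[plane('scene',p,.137) for p in((323.6,272.7),(342.7,296.4))])
print(m)
if all(abs(p[0]-.638)<.012 for p in m[1]): print(hand_in())
E
```

```text
((array([0.6451, 0.0806, 0.1472]), np.float64(0.0218)), [array([0.6302, 0.0781, 0.137 ]), array([0.6331, 0.142 , 0.137 ])])
the job is handed in; nothing more can be done
None
```

The far-left (+y) bin was the empty one; its flag is pushed over to its rear stop with the white card showing, the gripper is clear, and the job is handed in (no verdict was returned).

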